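# Put the beam-alignment kit back in its tray

## Robot

A 6-joint arm with a two-finger parallel gripper is mounted at the origin on a cart in front of the work surface, level with it; the furniture and walls round the work are solid. World frame = base frame: x ahead of the robot, y to its left, z up, the work surface at z = 0. Lengths are in m, angles in degrees, forces in N, time in s.
With the tool pointing down it reaches from about 0.15 to 0.775 m from the base axis. Payload 6.1 kg.
Tool frame: the origin (TCP) lies between the finger pads; the fingertips stand robot.tcp_to_tips ahead of it and the grasp point (between the pads) lies 11 mm behind it (robot.tcp_to_tips is the distance from the TCP to the fingertips, in m); y points along the fingers, z is the direction in which the jaws open and shut, and the axes are right-handed (so a half turn about y gives the same grasp; the last joint's range is limited). The gripper opens to 85 mm and grips with 20 to 120 N. Pads are 22 mm wide; open, the fingers measure 114 mm over their backs; the gripper's body (76 mm by 85 mm) begins 54 mm behind the grasp point. The pads swing forward as they close: fully open they stand 13 mm farther back than shut.
Start: joints at [70.588, 7.208, -2.269, 80.523, 0, 90], TCP at [0.174, 0.495, 0.239] pointing down, gripper open.
Joint ranges: [-155.77, 155.77], [-54.66, 111.73], [-72.52, 77.12], [-102.08, 115.82], [-83.92, 84.16], [-180, 180]. Speed limits (degrees/s): [136.94, 136.94, 172.46, 180, 180, 180].

## Interface

Orientations are given as [roll, pitch, yaw] about the fixed x, y, z axes, in that order (R = Rz(yaw) Ry(pitch) Rx(roll)).
In Python, from cell import robot, cams, job gives the robot as it stands. The module is installed in compiled form; this text tells all that it offers.
- The arm moves only by the shell command python3 -m pendant 'ROWS'. ROWS is JSON, a list that holds one entry, the list of rows, each a list of 5 numbers: the gripper's target within -1 to 1 (fully open at 1, half-way at 0, shut at -1), then the shift along the world's x, y, z in mm, then the turn about the world's z in degrees. In form: [[[grip, x, y, z, roll], ...]]. A call has 1 to 12 rows; each row is the pose to reach, as a shift and turn from the pose commanded when the call began; what a row does not reach only later rows make up. A row lasts 1/10 s, in which the tool goes at most 50 mm and 8.59 degrees, less where a joint would pass 70% of its speed; a pose out of reach is approached as far as the arm can. A call with a gripper value outside its range is refused whole. The fingers move at their own pace and stop on an object; the grip force is fixed at half the most. Time passes only in rows, so rows that repeat a pose let the fingers close. It gives the time, the measured TCP pose, the force and the opening at its end, in the units of the state.
- robot.sense(): the state, without advancing time (a new reading comes with each control period).
- cams.snapshot(name): name is "side" or "top" or "wrist"; returns the picture (480x640x3 uint8, blue, green, red); there is no depth.
- cams.calibration(name): a dict with "fovy" (degrees; the focal length in pixels is half the picture's height over the tangent of half this angle, whatever the lens; pixels are square), "cx", "cy" (the principal point, pixels), "k1" (the pictures are not rectified: a ray, as slopes to the right and down, at radius r is drawn at 1 + k1 r^2 times it, then the intrinsics apply), "R" (3x3) and "t" (3): a world point X has camera coordinates R X + t. Camera axes: x right, y down, z forward; pixel columns grow to the right and rows downward; lengths in m; the calibration is good to about 2 mm. A picture is of the moment at which its call begins: read the wrist's pose just before it. calibration takes no time and is no camera call; for the wrist camera it gives the pose at the moment of the call.
- job.finish_job(): hands the job in, once; it reports no verdict.
The state is a dict: "clock": time; "qpos": joint angles; "joint_vel": joint speeds; "joint_torque": joint torques, N m; "eef_pos": TCP position; "tool_rot": TCP orientation; "ft_force": force on the tool from outside, world axes, zero at the start; "moment": the same for the moment, N m; "gripper_width": opening from 0.0 (shut) to 1.0 (fully open).
Only numpy, scipy, OpenCV 4.12 (cv2) and the standard library are available. Lean on these libraries where they do the work, as an engineer would, in place of code of your own. Each camera call takes 0.05 s, during which the arm holds its last target.

## Task

Pack the four parts of the beam-alignment kit - the laser module, the power sensor head, the lens tube and the black beam block, all lying loose round the tray - into the tray, each seated flat and the right way up on the floor of the pocket made for it: the long pocket for the laser, the shorter oblong one for the beam block, the wide round one for the sensor, the narrow deep round one for the tube. The plain black cap, which looks like the sensor, and the block with screws in it, which looks like the beam block, are not part of the kit: leave them where they lie.

Things in the scene. Friction and masses are not known exactly. Their poses are not given: they have to be found in the camera images.
- laser_module_center (a point): Laser module, 74 mm long, 30 mm wide, 28 mm high, loose: a cream barrel of 19 mm diameter lying along its y axis (barrel axis 18 mm above its underside, so 4 mm above this point) on a black foot 30 x 50 mm and 8 mm high. This point is its centre, 14 mm above its underside. z up. Take it across the barrel (along its x axis). 0.08 to 0.15 kg. Either way round will do in its pocket.
- beam_block_center (a point): Beam block: plain black block, 50 mm along its x axis, 35 mm along its y axis, 30 mm high, loose. This point is its centre, 15 mm above its underside. z up. 0.08 to 0.16 kg.
- sensor_head_center (a point): Power sensor head: black disc of 40 mm diameter, 14 mm high, with a small light-grey face in the middle of its top, lying face up, loose. This point is its centre, 7 mm above its underside. z up. 0.1 to 0.21 kg.
- lens_tube_center (a point): Lens tube: black open-topped tube of 32 mm diameter (the solid part 30 mm), 52 mm high, standing upright, loose. This point is its centre, 26 mm above its underside. z up. 0.08 to 0.17 kg.
- lens_cap_center (a point): Look-alike, not part of the kit: plain black plastic cap, a disc of 34 mm diameter and 10 mm high without the light face, loose. This point is its centre, 5 mm above its underside.
- screw_block_center (a point): Look-alike, not part of the kit: black block 50 x 26 mm, 18 mm high, with bright screws standing in its top (34 mm high over all), loose. This point is the centre of the block itself, 9 mm above its underside.
- laser_insert_pocket (a point): Grey plastic insert 70 x 100 x 20 mm (100 along y), one of four alike in outline, fixed two by two in an aluminium tray (pitch 72 and 102 mm), any arrangement; tops 24 mm above the worktop. Point: centre of the pocket's floor, z up. Pocket for the laser module: oblong, 84 mm along y, 40 mm along x, 8 mm deep, mouth chamfered 3 mm wider all round; floor 16 mm above worktop.
- block_insert_pocket (a point): Grey plastic insert 70 x 100 x 20 mm (100 along y), one of four alike in outline, fixed two by two in an aluminium tray (pitch 72 and 102 mm), any arrangement; tops 24 mm above the worktop. Point: centre of the pocket's floor, z up. Pocket for the beam block: oblong, 60 mm along y, 45 mm along x, 8 mm deep, mouth chamfered 3 mm wider all round; floor 16 mm above worktop. The block's x axis goes along this y.
- sensor_insert_pocket (a point): Grey plastic insert 70 x 100 x 20 mm (100 along y), one of four alike in outline, fixed two by two in an aluminium tray (pitch 72 and 102 mm), any arrangement; tops 24 mm above the worktop. Point: centre of the pocket's floor, z up. Pocket for the sensor head: round, 54 mm diameter, 8 mm deep, its mouth widened to 60 mm by a chamfer, floor 16 mm above the worktop.
- tube_insert_pocket (a point): Grey plastic insert 70 x 100 x 20 mm (100 along y), one of four alike in outline, fixed two by two in an aluminium tray (pitch 72 and 102 mm), any arrangement; tops 24 mm above the worktop. Point: centre of the pocket's floor, z up. Pocket for the lens tube: round, 42 mm diameter, 16 mm deep, its mouth widened to 48 mm by a chamfer, floor 8 mm above the worktop.
Mind the look-alikes: they are no part of the job. What is shaped like the part that bears beam_block_center but turquoise is not meant. Leave any yellow look-alike of the part that bears lens_tube_center alone.

How it is judged (in metres and radians):
At the end, for the whole second after the job is handed in: Laser, beam block, sensor and tube each in their own pocket: centre within 10 mm of the pocket's centre, underside within 4 mm of its floor, upright within 7 degrees, at rest; black cap and screw block within 20 mm of where they started (horizontal distance between laser_module_center and laser_insert_pocket below 0.01 m and z of laser_module_center in the frame of laser_insert_pocket between 0.01 and 0.018 m and angle between each of laser_module_center, beam_block_center, sensor_head_center, lens_tube_center's own z axis and vertical below 0.12 rad and linear speed of each of laser_module, beam_block, sensor_head, lens_tube below 0.02 m/s and horizontal distance between beam_block_center and block_insert_pocket below 0.01 m and z of beam_block_center in the frame of block_insert_pocket between 0.011 and 0.019 m and horizontal distance between sensor_head_center and sensor_insert_pocket below 0.01 m and z of sensor_head_center in the frame of sensor_insert_pocket between 0.003 and 0.011 m and horizontal distance between lens_tube_center and tube_insert_pocket below 0.01 m and z of lens_tube_center in the frame of tube_insert_pocket between 0.022 and 0.03 m and distance of each of lens_cap_center, screw_block_center from where it was at the start of the episode below 0.02 m); the robot touches nothing.
It fails at once if the black cap or the screw block was pushed or carried more than 20 mm from where it lay (distance of any of lens_cap_center, screw_block_center from where it was at the start of the episode above 0.02 m).
It also fails if it takes over 109 s, if anything falls off the work surface, if the arm or the gripper's body presses on something with over 40 N, if the wrist force passes 120 N, or if a joint passes its speed limit or range.

## Working session

There is one attempt and no reset: what is moved stays moved. The work goes in short steps, Python scripts to look and compute and a shell command to move; the robot and the scene stay as the last step left them, time stands still between calls to the robot, and variables do not carry over. Pictures are saved under pics/ and viewed, and the job is handed in when it is done.

```bash
mkdir -p pics
python3 - <<'E'
from cell import robot,cams,job
import cv2,json
for n in ["top","side","wrist"]:
    c=cams.calibration(n); print(n,c)
    cv2.imwrite(f"pics/{n}0.png",cams.snapshot(n))
print(robot.sense()); print(robot.tcp_to_tips)
E
```

```text
top {'fovy': 45.4978768331207, 'cx': 323.84122601862305, 'cy': 236.9881205254197, 'k1': -0.09118481382346057, 'R': array([[-0.01515361, -0.99975756,  0.01597479],
       [-0.99378367,  0.01329691, -0.11053147],
       [ 0.11029226, -0.01755044, -0.99374423]]), 't': array([0.03413967, 0.54937511, 1.26306836])}
side {'fovy': 46.99290129882137, 'cx': 307.65535553004685, 'cy': 248.43239163290932, 'k1': 0.016165034887370245, 'R': array([[-0.94923514, -0.31377725, -0.02228189],
       [-0.16508846,  0.55721257, -0.81379356],
       [ 0.26776565, -0.76880296, -0.58072676]]), 't': array([0.55240977, 0.12756179, 0.85822612])}
wrist {'fovy': 62.515856143015654, 'cx': 318.8004739510401, 'cy': 240.0337951653687, 'k1': -0.01483481907883443, 'R': array([[ 3.32782024e-01,  9.43003295e-01, -9.53913270e-04],
       [ 9.04085985e-01, -3.18760330e-01,  2.84640798e-01],
       [ 2.68113140e-01, -9.55857603e-02, -9.58633771e-01]]), 't': array([-0.52382063, -0.03677494,  0.37878068])}
{'clock': 0.15, 'qpos': array([ 7.05872225e+01,  7.23554710e+00, -2.31338303e+00,  8.05238028e+01,
        1.48984323e-03,  9.00018683e+01]), 'joint_vel': array([-0.02214119, -0.10247237,  0.11025989,  0.02348322,  0.01399206,
        0.05929303]), 'joint_torque': array([-2.09863879e-04, -4.36272454e+01,  3.53152406e+01,  1.35814937e-02,
       -3.54237621e-06,  1.82308594e-05]), 'eef_pos': array([0.17438598, 0.49486607, 0.2386849 ]), 'tool_rot': array([-9.00727330e+01,  1.48747037e-03, -1.94146477e+01]), 'ft_force': array([ 0.03055235,  0.55300127, -0.37643289]), 'moment': array([ 0.04251367, -0.00596282, -0.00823126]), 'gripper_width': 1.0043783466746872}
0.008
```

View pics/top0.png

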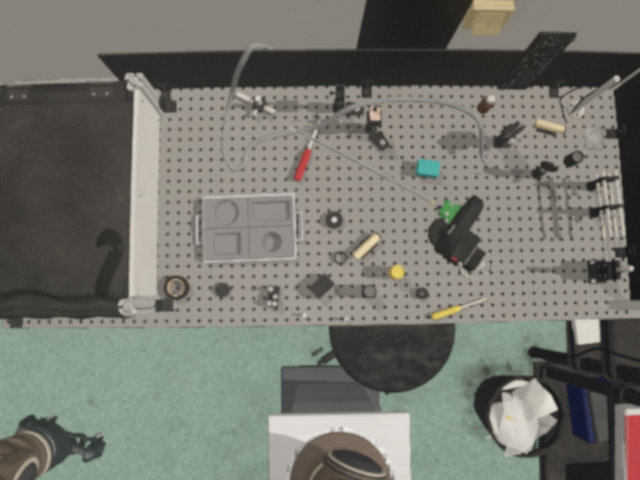

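View pics/side0.png

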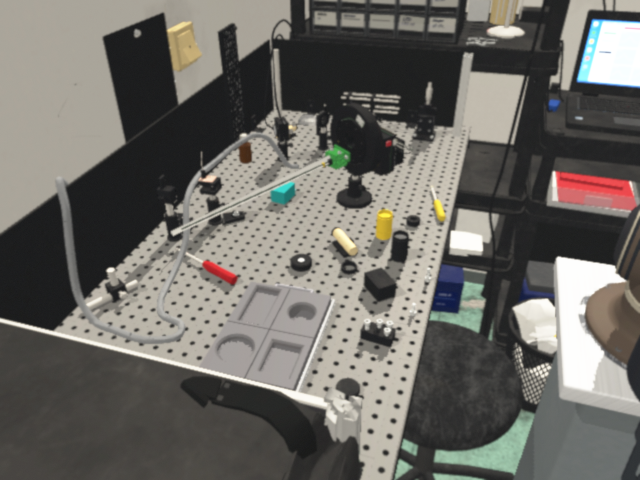

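View pics/wrist0.png

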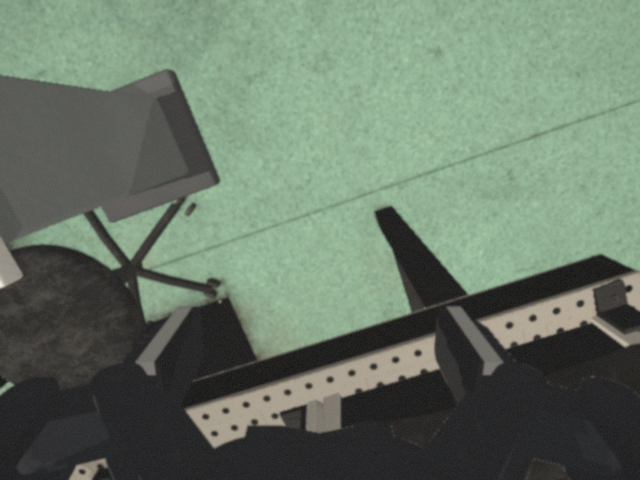

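```bash
cat > h.py <<'E'
import numpy as np,cv2
from cell import robot,cams,job
def ray(c,u,v):
    f=240/np.tan(np.radians(c['fovy']/2))
    d=np.array([(u-c['cx'])/f,(v-c['cy'])/f]);p=d.copy()
    for _ in range(30): p=d/(1+c['k1']*(p@p))
    R=np.array(c['R']);t=np.array(c['t'])
    return -R.T@t, R.T@np.array([p[0],p[1],1])
def back(c,u,v,z):
    o,d=ray(c,u,v); return o+d*(z-o[2])/d[2]
def proj(c,X):
    f=240/np.tan(np.radians(c['fovy']/2))
    p=np.array(c['R'])@np.array(X)+np.array(c['t']); s=p[:2]/p[2]; s=s*(1+c['k1']*(s@s))
    return s*f+[c['cx'],c['cy']]
def crop(img,x0,y0,x1,y1,s,fn):
    cv2.imwrite(fn,cv2.resize(img[y0:y1,x0:x1],None,fx=s,fy=s,interpolation=cv2.INTER_CUBIC))
E
python3 - <<'E'
from h import *
i=cv2.imread('pics/top0.png'); crop(i,150,180,310,300,5,'pics/t1.png'); crop(i,290,190,450,310,5,'pics/t2.png')
i=cv2.imread('pics/side0.png'); crop(i,190,200,450,395,3,'pics/s1.png')
E
```

```text
(no output)
```

View pics/t1.png

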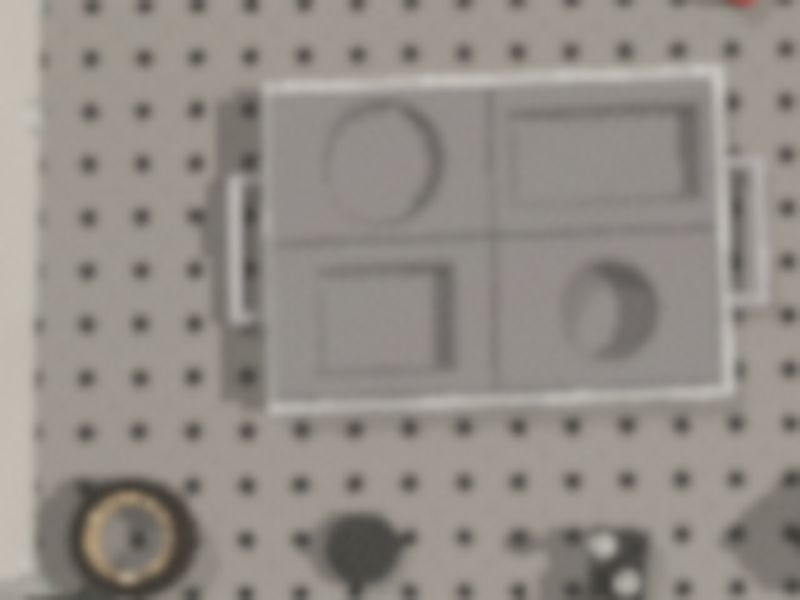

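View pics/t2.png

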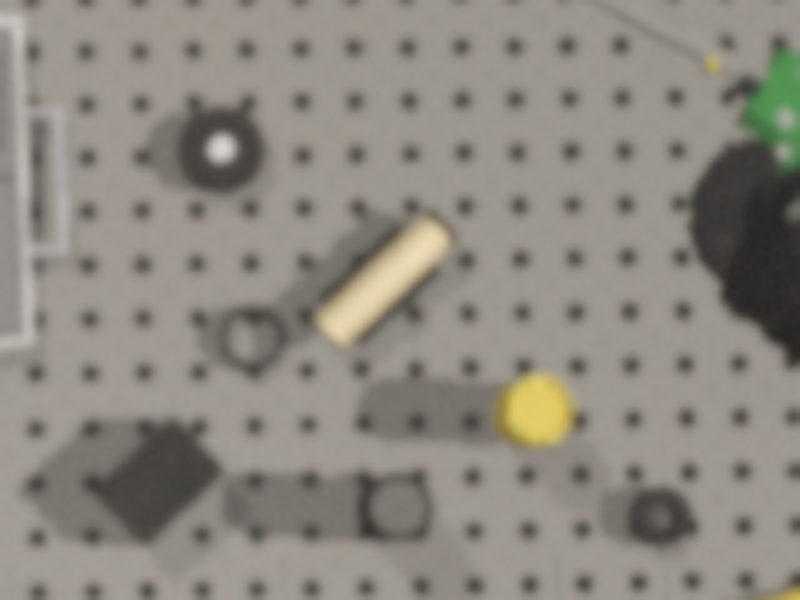

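View pics/s1.png

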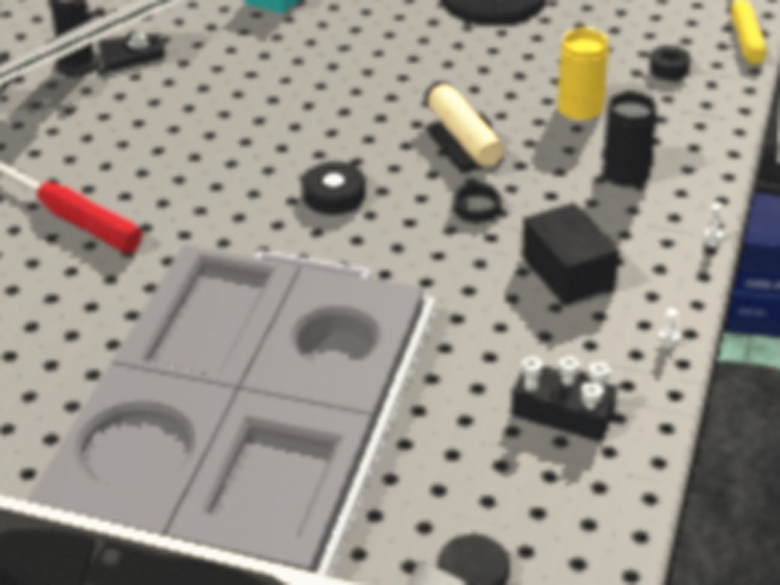

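Run:
```python
from h import *
np.set_printoptions(precision=1,suppress=True)
c=cams.calibration('top')
def t(lst,x0,y0,z,n,s=5):
    P=[back(c,x0+(x+.5)/s-.5,y0+(y+.5)/s-.5,z)*1000 for x,y in lst]
    print(n,*[p[:2] for p in P],'mean',np.mean(P,0)[:2]); return P
T2=(290,190);T1=(150,180)
t([(221,150)],*T2,.014,'sensor')
P=t([(440,228),(331,334)],*T2,.018,'laser ends'); d=P[0]-P[1]; print(np.linalg.norm(d),np.degrees(np.arctan2(d[1],d[0])))
P=t([(172,425),(222,470),(147,545),(97,487)],*T2,.030,'block'); 
for a,b in((0,1),(1,2),(2,3),(3,0)):
    d=P[b]-P[a];print(np.linalg.norm(d),np.degrees(np.arctan2(d[1],d[0])))
t([(397,508)],*T2,.052,'tube');t([(537,410)],*T2,.052,'yellow');t([(252,338)],*T2,.005,'ring')
t([(362,548)],*T1,.010,'cap')
t([(383,163)],*T1,.024,'sens pocket');
P=t([(508,110),(698,103),(703,200),(510,208)],*T1,.024,'laser pocket')
t([(612,310)],*T1,.024,'tube pocket')
t([(316,265),(452,262),(455,370),(320,377)],*T1,.024,'block pocket')
P=t([(268,85),(718,72),(730,390),(272,408)],*T1,.024,'tray')
for a,b in((0,1),(1,2),(2,3),(3,0)):
    d=P[b]-P[a];print(np.linalg.norm(d),np.degrees(np.arctan2(d[1],d[0])))
t([(490,238)],*T1,.024,'tray cross')
for u,v in ((272,296),):print(back(c,u,v,.018)*1000)
```

```text
sensor [591.5   2.5] mean [591.5   2.5]
laser ends [553.6 -96.9] [505.8 -46. ] mean [529.7 -71.4]
69.92901429466629 -46.79262707783011
block [464.9  27.2] [444.4   5.1] [411.4  39.2] [437.6  61.2] mean [439.6  33.2]
30.146396420936387 -132.82584765506468
47.43837259315624 134.0416496299583
34.21978406974956 40.040066239236765
43.59017615134361 -51.26964704840277
tube [425.9 -71. ] mean [425.9 -71. ]
yellow [ 468.1 -134.2] mean [ 468.1 -134.2]
ring [505.4 -10.5] mean [505.4 -10.5]
cap [435.7 259.3] mean [435.7 259.3]
sens pocket [610.4 248.1] mean [610.4 248.1]
laser pocket [634.1 191. ] [636.2 104.1] [591.3 102.2] [588.8 190.1] mean [612.6 146.8]
tube pocket [541.5 143.9] mean [541.5 143.9]
block pocket [563.9 278.5] [564.4 216.5] [515.2 215.1] [512.8 276.3] mean [539.1 246.6]
tray [647.3 301.2] [650.4  94.8] [504.5  90.7] [499.  298.1] mean [575.3 196.2]
206.36366732111156 -89.12277161565581
146.02062366890829 -178.38996530764226
207.40355274117292 91.50458452241497
148.2819658098277 1.2018360911924588
tray cross [575.2 199.2] mean [575.2 199.2]
[418.8 145.1  18. ]
```

Run:
```python
from h import *
np.set_printoptions(precision=1,suppress=True)
c=cams.calibration('top');s=cams.calibration('side')
def tri(a,b):
    o1,d1=ray(c,*a);o2,d2=ray(s,*b)
    A=np.stack([d1,-d2],1);k=np.linalg.lstsq(A,o2-o1,rcond=None)[0]
    p,q=o1+d1*k[0],o2+d2*k[1];print((p+q)/2*1000,'gap',np.linalg.norm(p-q)*1000)
tri((433,202),(331,160));tri((300,130),(174,232));
S=lambda x,y:(190+(x+.5)/3-.5,200+(y+.5)/3-.5)
for n,z,L in (('sensor',.014,[(333,181)]),('tube',.052,[(632,105)]),('block',.03,[(525,218),(577,206),(617,251),(563,272)]),
 ('cross',.024,[(240,386)]),('yellow',.052,[(585,42)]),('sensp',.024,[(138,447)]),('tubep',.024,[(338,336)]),('laser axis',.018,[(440,97),(490,150)])):
    P=[back(s,*S(*l),z)*1000 for l in L];print(n,*[p[:2] for p in P],np.mean(P,0)[:2])
for X in [(.59,0,.2),(.59,0,.3),(.53,-.07,.25)]:print(proj(c,X),proj(s,X))
i=cv2.imread('pics/top0.png'); crop(i,280,80,520,260,3,'pics/t3.png')
i=cv2.imread('pics/side0.png'); crop(i,150,90,410,285,3,'pics/s3.png')
```

```text
[ 606.1 -209.   111.5] gap 14.225188935614872
[790.1  79.5  84.6] gap 14.968585716892223
sensor [593.3   5.1] [593.3   5.1]
tube [427.9 -70.8] [427.9 -70.8]
block [469.4  27.4] [443.4   7.9] [413.7  41.7] [438.3  68.1] [441.2  36.3]
cross [577.6 197.2] [577.6 197.2]
yellow [ 469.6 -133.2] [ 469.6 -133.2]
sensp [609.9 251.8] [609.9 251.8]
tubep [541.8 146.8] [541.8 146.8]
laser axis [554.6 -95.5] [509.  -47.7] [531.8 -71.6]
[338.2 207.1] [300.2 167.1]
[340.5 198. ] [298.3 108. ]
[377.1 233.9] [347.6 125.4]
```

View pics/t3.png

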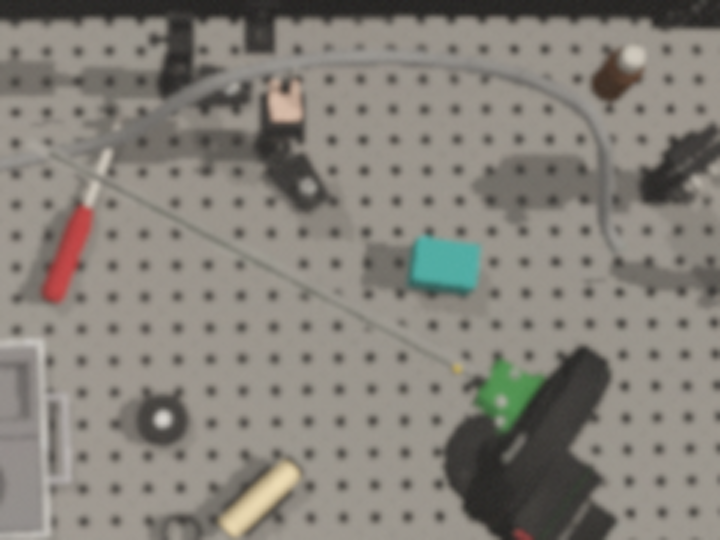

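View pics/s3.png

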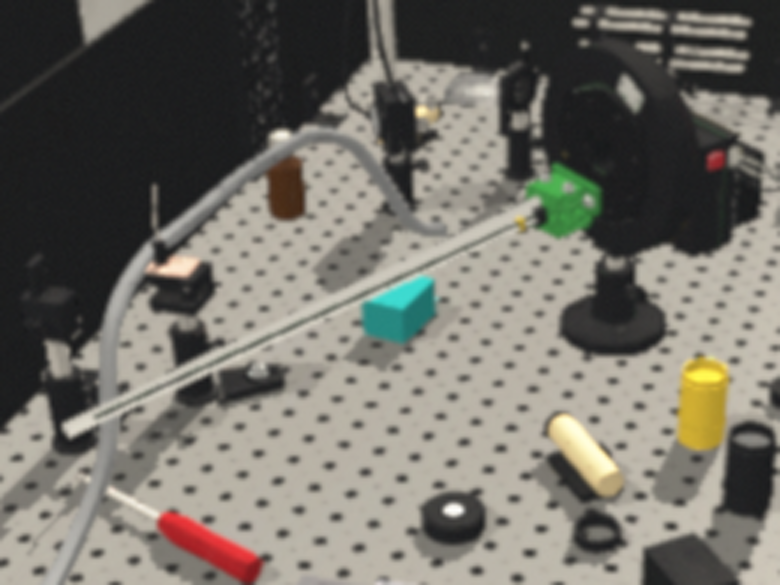

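```bash
python3 -m pendant '[[[0.4,40,-45,0,-5],[0.4,60,-90,0,-10],[0.4,80,-135,0,-15],[0.4,105,-180,0,-20],[0.4,130,-225,0,-25],[0.4,150,-270,0,-29],[0.4,175,-315,0,-29],[0.4,200,-360,-20,-29],[0.4,225,-400,-40,-29],[0.4,250,-440,-60,-29],[0.4,256,-460,-80,-29],[0.4,256,-460,-80,-29]]]'
python3 - <<'E'
from h import *
print(robot.sense()['eef_pos'],robot.sense()['tool_rot'])
c=cams.calibration('wrist');np.save('pics/c1.npy',c,allow_pickle=True)
cv2.imwrite('pics/w1.png',cams.snapshot('wrist'))
E
```

```text
clock: 1.35
eef_pos: [0.4298, 0.0315, 0.1557]
tool_rot: [-90.3, 0.1, -48.8]
ft_force: [-1.2, -0.5, -1.2]
gripper_width: 0.7
[0.42983726 0.03151108 0.15571947] [-90.27945507   0.13367345 -48.75291577]
```

View pics/w1.png

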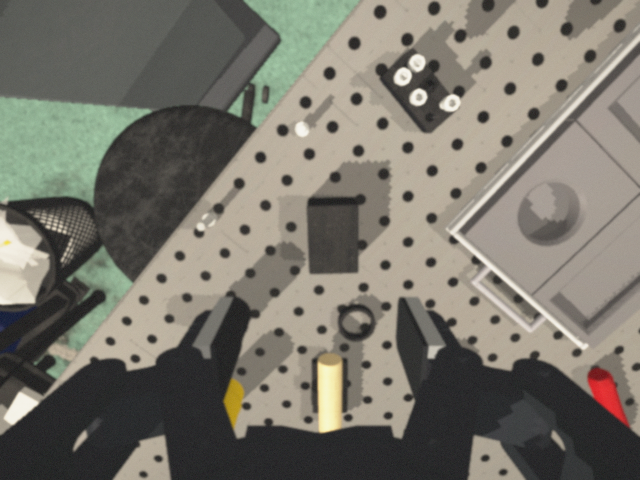

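Run:
```python
from h import *
i=cv2.imread('pics/w1.png'); crop(i,285,180,425,440,3,'pics/w1c.png')
crop(i,440,20,640,240,3,'pics/w1d.png')
```

```text
(no output)
```

View pics/w1c.png

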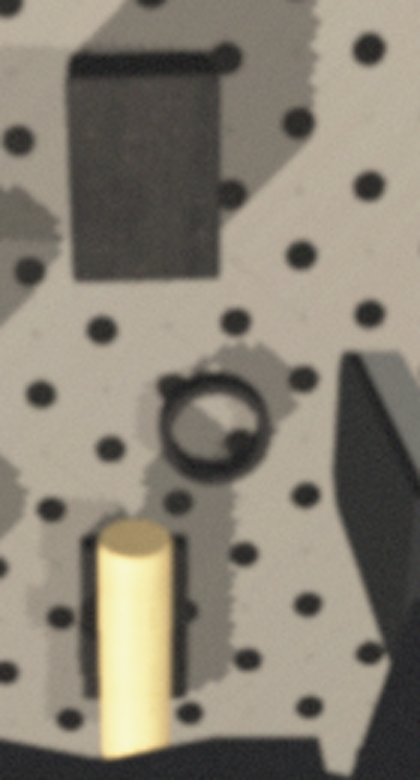

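View pics/w1d.png

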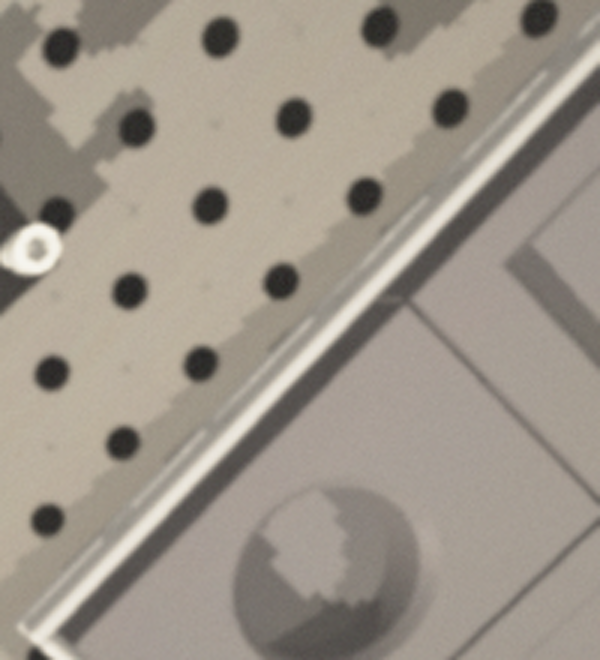

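```bash
python3 - <<'E'
from h import *
np.set_printoptions(precision=1,suppress=True)
c=np.load('pics/c1.npy',allow_pickle=True).item()
def t(lst,x0,y0,z,n,s=3):
    P=[back(c,x0+(x+.5)/s-.5,y0+(y+.5)/s-.5,z)*1000 for x,y in lst]
    print(n,*[p[:2] for p in P],'mean',np.mean(P,0)[:2])
    for k in range(len(P)-1 if len(P)<3 else len(P)):
        d=P[(k+1)%len(P)]-P[k];print('   ',np.linalg.norm(d),np.degrees(np.arctan2(d[1],d[0])))
t([(72,77),(219,74),(219,276),(74,279)],285,180,.03,'block')
t([(135,536),(135,752)],285,180,.018,'barrel')
t([(98,560),(172,560)],285,180,.018,'barrel w')
t([(103,752),(168,748)],285,180,.018,'barrel w2')
t([(406,300),(600,502)],440,20,.024,'tray line');t([(600,515),(455,655)],440,20,.024,'mid line')
E
python3 - <<'E'
from h import *
print(robot.sense()['eef_pos']*1000,robot.sense()['tool_rot'])
E
```

```text
block [411.2  40.9] [435.4  63. ] [468.   27.8] [443.    4.8] mean [439.4  34.1]
    32.7723383340549 42.46275499601451
    48.063954967981154 -47.19080647089953
    33.98420419511529 -137.42677064230875
    48.13741765642387 131.36624214555462
barrel [505. -43.] [551.1 -94.8] mean [528.1 -68.9]
    69.33922735398735 -48.31719696934177
barrel w [502.5 -54.9] [517.2 -41.9] mean [509.9 -48.4]
    19.57506547288288 41.36405807055057
barrel w2 [ 544.4 -100.7] [557.1 -87.6] mean [550.8 -94.2]
    18.223524924738406 45.7106690477464
tray line [504.5 196.4] [572.6 198.1] mean [538.5 197.2]
    68.0806828119709 1.4238788714283797
mid line [575.  196.3] [576.6 153.6] mean [575.8 174.9]
    42.745605466659526 -87.89879413695898
[429.67487837  33.18408623 157.34075626] [-90.18607452   0.14134449 -48.67437169]
```

```bash
python3 -m pendant '[[[0.3,10,-1,-50,1],[0.3,10,-1,-95,1],[0.3,10,-1,-125,1],[0.3,10,-1,-141,1],[0.3,10,-1,-141,1],[0.3,10,-1,-141,1],[-1,10,-1,-141,1],[-1,10,-1,-141,1],[-1,10,-1,-141,1],[-1,10,-1,-141,1],[-1,10,-1,-141,1],[-1,10,-1,-141,1]]]'
```

```text
clock: 2.6
eef_pos: [0.4419, 0.0345, 0.0202]
tool_rot: [-89.8, -0.1, -47.4]
ft_force: [-1.1, -0.1, 7.1]
gripper_width: 0.396
```

```bash
python3 -m pendant '[[[-1,0,0,30,0],[-1,0,0,70,0],[-1,15,35,80,-7],[-1,33,70,80,-14],[-1,50,105,80,-21],[-1,66,140,80,-28],[-1,82,175,80,-36],[-1,98,205,80,-41],[-1,98,213,80,-41],[-1,98,213,60,-41],[-1,98,213,50,-41],[-1,98,213,50,-41]]]'
python3 - <<'E'
from h import *
print(robot.sense()['eef_pos'],robot.sense()['tool_rot'])
c=cams.calibration('wrist');np.save('pics/c2.npy',c,allow_pickle=True)
cv2.imwrite('pics/w2.png',cams.snapshot('wrist'))
E
```

```text
clock: 3.8
eef_pos: [0.537, 0.2461, 0.0668]
tool_rot: [-90.2, -0.1, -88.4]
ft_force: [0.5, 0.1, -1.1]
gripper_width: 0.389
[0.53695948 0.24609474 0.066778  ] [-9.01844329e+01 -8.66065269e-02 -8.84020175e+01]
```

View pics/w2.png

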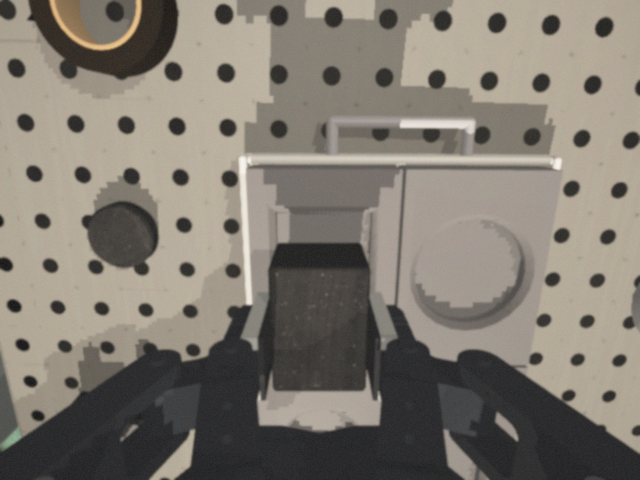

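Run:
```python
from h import *
np.set_printoptions(precision=1,suppress=True)
i=cv2.imread('pics/w2.png'); crop(i,230,140,490,340,3,'pics/w2c.png')
c=np.load('pics/c2.npy',allow_pickle=True).item()
for p in [(403,168),(397,305),(270,208),(376,208),(245,165),(558,168)]:print(p,back(c,*p,.024)*1000)
e=c['R'];print(proj(c,(.5385,.2475,.016)), [proj(c,(x,y,.024)) for x in (.5385-.0235,.5385+.0215) for y in (.2770,.217)])
```

```text
(403, 168) [572.5 299.6  24. ]
(397, 305) [575.5 233.   24. ]
(270, 208) [513.4 279.9  24. ]
(376, 208) [561.8 281.2  24. ]
(245, 165) [502.5 299.   24. ]
(558, 168) [641.7 301.7  24. ]
[322.7 269.6] [array([273.5, 214.3]), array([274.2, 330.9]), array([371.5, 216.9]), array([363.6, 333.2])]
```

View pics/w2c.png

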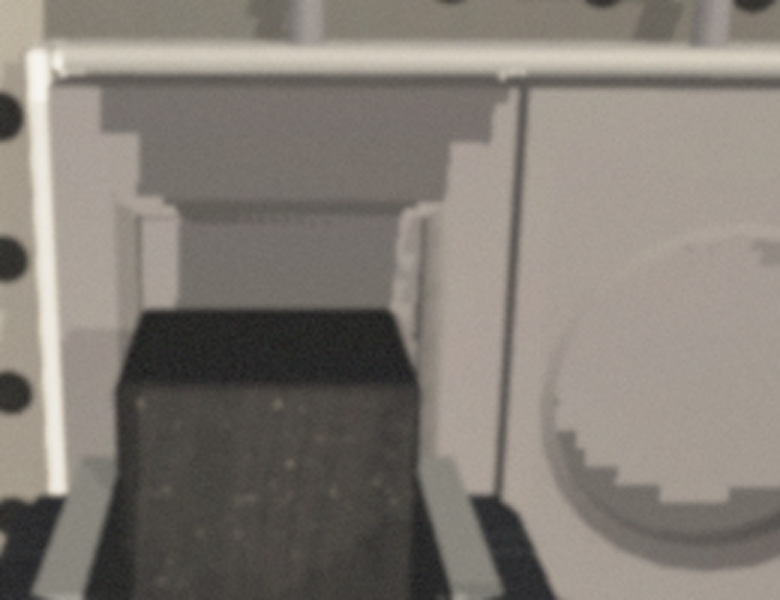

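```bash
python3 -m pendant '[[[-1,0,1,-15,0],[-1,0,1,-28,0],[-1,0,1,-31,0],[-1,0,1,-32,0],[-1,0,1,-32,0],[-1,0,1,-32,0]]]'
```

```text
clock: 4.45
eef_pos: [0.5388, 0.2482, 0.0368]
tool_rot: [-90.0, 0.0, -88.4]
ft_force: [-0.0, -0.3, -1.9]
gripper_width: 0.398
```

```bash
python3 -m pendant '[[[-1,0,0,-1,0],[-1,0,0,-2,0],[-1,0,0,-2,0],[-1,0,0,-2,0]]]'
```

```text
clock: 4.85
eef_pos: [0.5389, 0.2483, 0.0362]
tool_rot: [-89.9, 0.0, -88.4]
ft_force: [-3.1, -2.1, 9.6]
gripper_width: 0.395
```

```bash
python3 -m pendant '[[[0,0,0,0,0],[0.1,0,0,0,0],[0.1,0,0,0,0],[0.1,0,0,30,0],[0.1,0,0,80,0],[0.1,0,-45,100,8],[0.1,0,-90,100,16],[0.1,0,-130,100,24],[0.1,0,-170,100,32],[0.1,0,-210,100,40],[0.1,-5,-250,100,41],[0.1,-10,-270,100,41]]]'
python3 - <<'E'
from h import *
cv2.imwrite('pics/t4.png',cams.snapshot('top'))
i=cv2.imread('pics/t4.png'); crop(i,190,180,310,270,6,'pics/t4c.png')
E
```

```text
clock: 6.05
eef_pos: [0.5281, -0.0245, 0.1341]
tool_rot: [-90.0, -0.0, -47.5]
ft_force: [0.1, 0.4, -0.3]
gripper_width: 0.546
```

View pics/t4c.png

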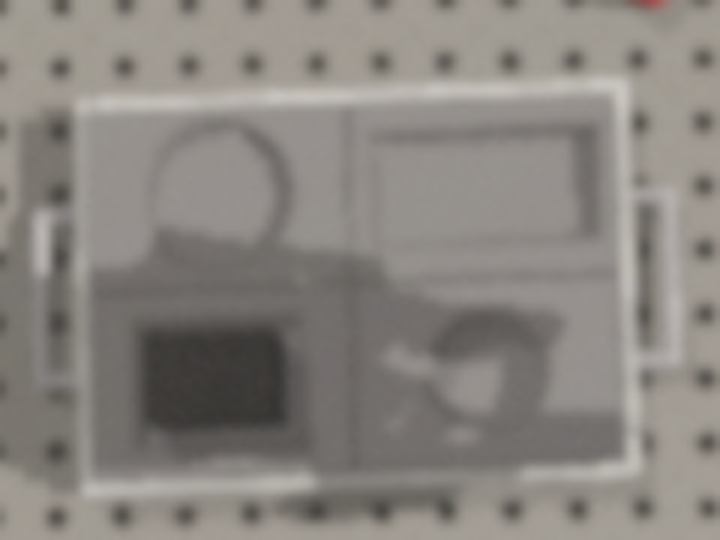

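```bash
python3 -m pendant '[[[0.1,2,-30,0,0],[0.1,2,-48,0,0],[0.1,2,-48,0,0],[0.1,2,-48,0,0]]]'
python3 - <<'E'
from h import *
np.set_printoptions(precision=1,suppress=True)
print(robot.sense()['eef_pos'],robot.sense()['tool_rot'])
c=cams.calibration('wrist');np.save('pics/c3.npy',c,allow_pickle=True)
cv2.imwrite('pics/w3.png',cams.snapshot('wrist'))
E
```

```text
clock: 6.5
eef_pos: [0.5305, -0.0696, 0.1341]
tool_rot: [-90.0, 0.0, -47.5]
ft_force: [-0.5, 0.0, -0.2]
gripper_width: 0.549
[ 0.5 -0.1  0.1] [-90.    0.  -47.5]
```

View pics/w3.png

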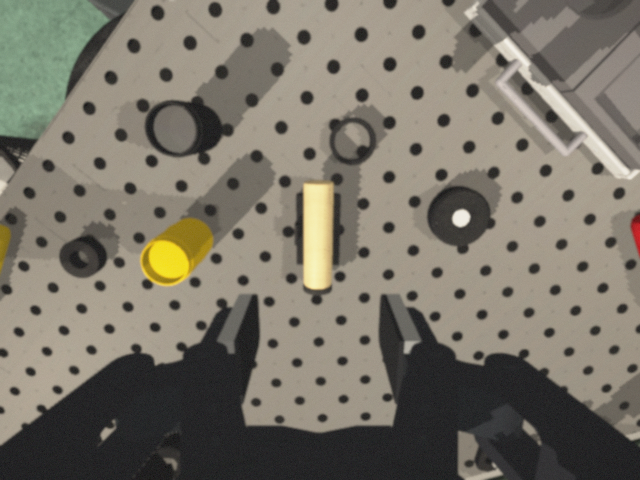

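Run:
```python
from h import *
np.set_printoptions(precision=1,suppress=True)
c=np.load('pics/c3.npy',allow_pickle=True).item()
a=back(c,319,181,.018)*1000;b=back(c,317.5,289,.018)*1000
print(a,b,(a+b)/2,np.degrees(np.arctan2(*(a-b)[[1,0]])))
print('sensor',back(c,460.5,217.5,.014)*1000,'tube',back(c,174,128,.052)*1000)
i=cv2.imread('pics/w3.png'); crop(i,270,160,370,310,4,'pics/w3c.png'); crop(i,130,80,250,180,5,'pics/w3d.png')
```

```text
[505.4 -42.8  18. ] [554.7 -98.   18. ] [530.1 -70.4  18. ] 131.7357411526261
sensor [591.1   2.4  14. ] tube [426.7 -70.4  52. ]
```

View pics/w3c.png

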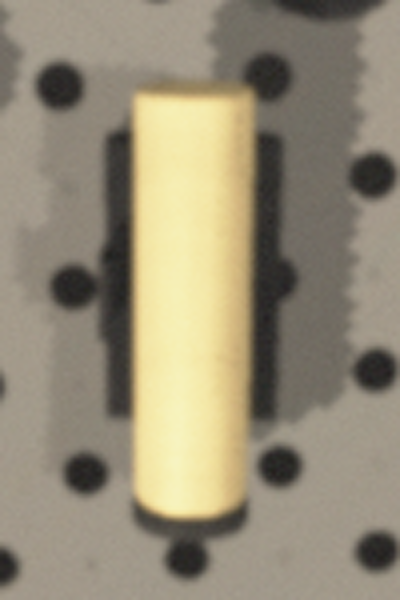

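View pics/w3d.png

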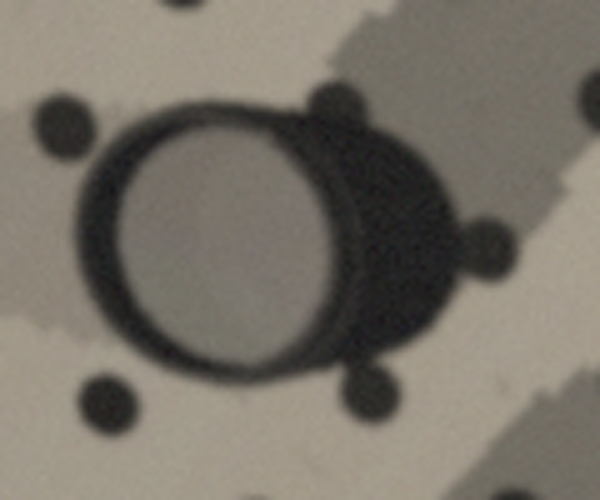

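Run:
```python
from h import *
np.set_printoptions(precision=1,suppress=True)
c=np.load('pics/c3.npy',allow_pickle=True).item()
a=back(c,318,193,.008)*1000;b=back(c,318,263.7,.008)*1000
print(a,b,(a+b)/2,np.linalg.norm(a-b))
```

```text
[511.3 -50.1   8. ] [544.9 -86.9   8. ] [528.1 -68.5   8. ] 49.85316867554401
```

```bash
python3 -m pendant '[[[0.1,-1,0,-45,0],[0.1,-1,0,-85,0],[0.1,-1,0,-108,0],[0.1,-1,0,-116,0],[0.1,-1,0,-116,0],[-1,-1,0,-116,0],[-1,-1,0,-116,0],[-1,-1,0,-116,0],[-1,-1,0,-116,0],[-1,-1,0,-116,0],[-1,-1,0,-116,0],[-1,-1,0,-116,0]]]'
```

```text
clock: 7.75
eef_pos: [0.5309, -0.0698, 0.0203]
tool_rot: [-89.8, -0.1, -47.4]
ft_force: [0.1, 1.1, 6.2]
gripper_width: 0.193
```

```bash
python3 -m pendant '[[[-1,0,0,30,0],[-1,0,0,70,0],[-1,13,35,85,-7],[-1,26,70,85,-14],[-1,40,105,85,-21],[-1,54,140,85,-28],[-1,68,175,85,-36],[-1,83,205,85,-41],[-1,83,217,85,-41],[-1,83,217,60,-41],[-1,83,217,50,-41],[-1,83,217,50,-41]]]'
python3 - <<'E'
from h import *
print(robot.sense()['eef_pos'],robot.sense()['tool_rot'])
c=cams.calibration('wrist');np.save('pics/c4.npy',c,allow_pickle=True)
cv2.imwrite('pics/w4.png',cams.snapshot('wrist'))
E
```

```text
clock: 8.95
eef_pos: [0.6108, 0.1463, 0.0665]
tool_rot: [-90.2, -0.1, -88.4]
ft_force: [-0.5, 0.2, -1.0]
gripper_width: 0.193
[0.61081319 0.14633199 0.06652765] [-9.02195253e+01 -5.76704747e-02 -8.84062647e+01]
```

View pics/w4.png

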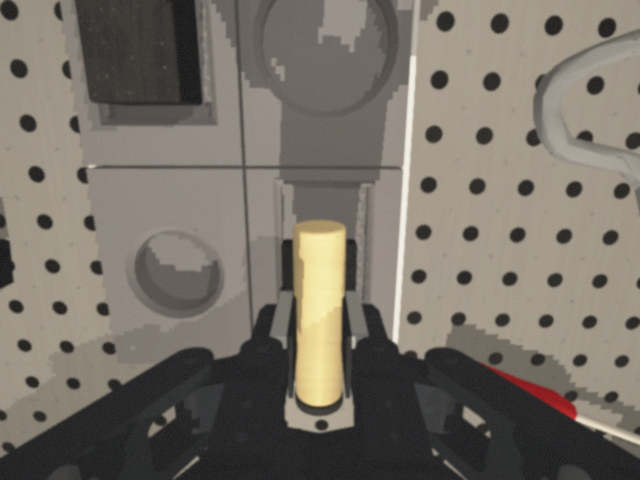

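Run:
```python
from h import *
np.set_printoptions(precision=1,suppress=True)
c=np.load('pics/c4.npy',allow_pickle=True).item()
for p in [(243.5,167),(276,182),(374,182),(251,335),(395,330)]:print(p,back(c,*p,.024)*1000)
a=back(c,320,225,.018+.0465);b=back(c,319,404,.018+.0465);print(a*1000,b*1000,(a+b)*500)
i=cv2.imread('pics/w4.png'); crop(i,230,150,420,420,3,'pics/w4c.png')
```

```text
(243.5, 167) [575.6 198.4  24. ]
(276, 182) [590.  192.1  24. ]
(374, 182) [633.9 193.3  24. ]
(251, 335) [577.1 114.7  24. ]
(395, 330) [649.4 119.6  24. ]
[610.  183.2  64.5] [611.7 107.2  64.5] [610.9 145.2  64.5]
```

View pics/w4c.png

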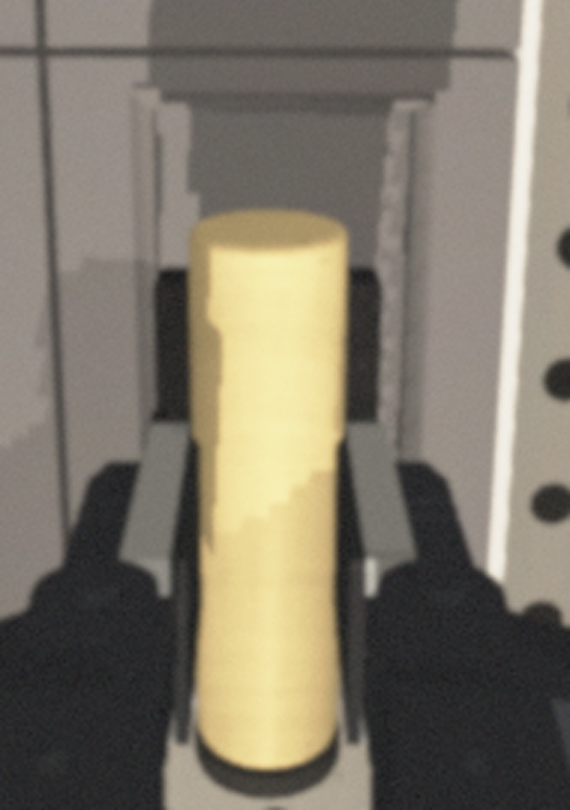

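```bash
python3 -m pendant '[[[-1,1,2,-12,0],[-1,1,2,-25,0],[-1,1,2,-31,0],[-1,1,2,-33,0],[-1,1,2,-34,0],[-1,1,2,-34,0],[-1,1,2,-34,0]]]'
```

```text
clock: 9.7
eef_pos: [0.6129, 0.1488, 0.0362]
tool_rot: [-90.0, -0.0, -88.4]
ft_force: [-8.1, -3.1, 14.7]
gripper_width: 0.196
```

```bash
python3 -m pendant '[[[-0.2,0,0,0,0],[-0.1,0,0,0,0],[-0.1,0,0,0,0],[-0.1,0,0,25,0],[0,0,0,70,0],[0.5,-5,-40,80,0],[0.5,-10,-85,80,0],[0.5,-16,-125,80,0],[0.5,-21,-146,80,0],[0.5,-21,-146,80,0],[0.5,-21,-146,80,0]]]'
python3 - <<'E'
from h import *
np.set_printoptions(precision=1,suppress=True)
c=cams.calibration('wrist');np.save('pics/c5.npy',c,allow_pickle=True)
cv2.imwrite('pics/w5.png',cams.snapshot('wrist'))
cv2.imwrite('pics/t5.png',cams.snapshot('top'))
i=cv2.imread('pics/t5.png'); crop(i,190,180,350,270,5,'pics/t5c.png')
E
```

```text
clock: 10.8
eef_pos: [0.5925, 0.0029, 0.1141]
tool_rot: [-90.0, 0.0, -88.5]
ft_force: [0.1, -0.4, 0.3]
gripper_width: 0.747
```

View pics/w5.png

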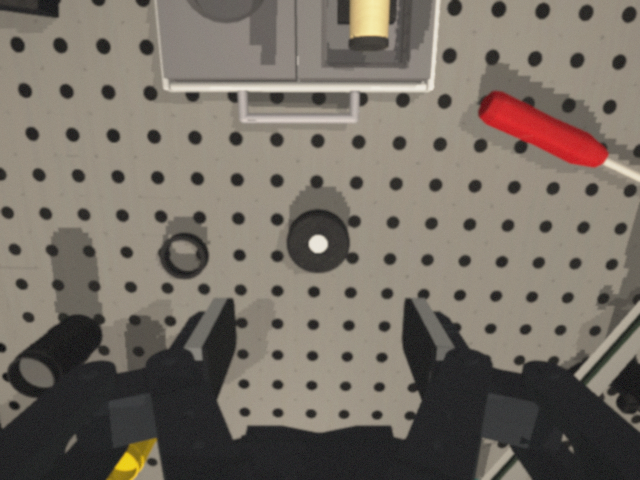

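View pics/t5c.png

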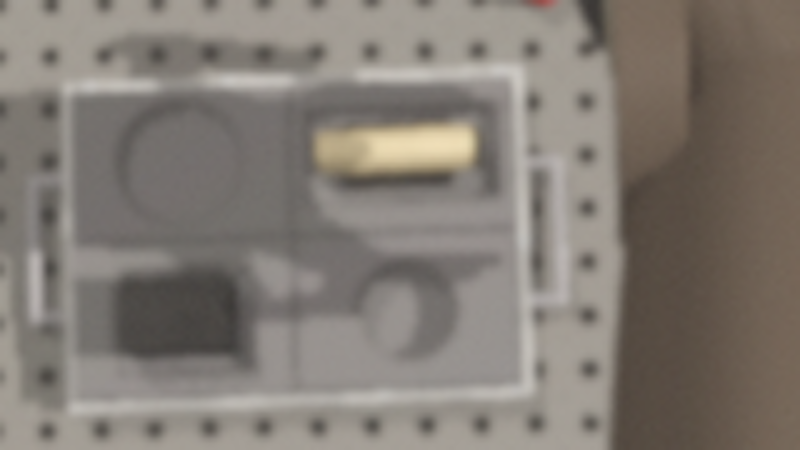

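Run:
```python
from h import *
np.set_printoptions(precision=1,suppress=True)
c=np.load('pics/c5.npy',allow_pickle=True).item()
print(back(c,318,244,.014)*1000, back(c,319,238,.014)*1000)
t=cams.calibration('top')
# laser ends/corner in t5c
def P(x,y,z): return back(t,190+(x+.5)/5-.5,180+(y+.5)/5-.5,z)*1000
for p in [(315,153),(475,145)]: print(P(*p,.034))
for p in [(118,272),(236,268),(236,352),(118,356)]: print(P(*p,.046))
```

```text
[591.9   2.7  14. ] [592.4   6.6  14. ]
[612.5 186.7  34. ]
[615.2 114.2  34. ]
[558.1 273.6  46. ]
[559.2 220.8  46. ]
[521.5 220.7  46. ]
[520.4 273.4  46. ]
```

```bash
python3 -m pendant '[[[0.5,0,0,-45,0],[0.5,0,0,-80,0],[0.5,0,0,-97,0],[0.5,0,0,-101,0],[0.3,0,0,-101,0],[-1,0,0,-101,0],[-1,0,0,-101,0],[-1,0,0,-101,0],[-1,0,0,-101,0],[-1,0,0,-101,0],[-1,0,0,-101,0]]]'
```

```text
clock: 12.0
eef_pos: [0.5938, 0.0035, 0.0152]
tool_rot: [-89.8, 0.0, -88.4]
ft_force: [-1.9, 1.9, 6.7]
gripper_width: 0.411
```

```bash
python3 -m pendant '[[[-1,0,0,10,0],[-1,0,0,40,0],[-1,0,0,80,0],[-1,0,0,80,0]]]'
python3 - <<'E'
from h import *
c=cams.calibration('wrist');np.save('pics/c6.npy',c,allow_pickle=True)
cv2.imwrite('pics/w6.png',cams.snapshot('wrist'))
i=cv2.imread('pics/w6.png'); crop(i,200,200,440,440,3,'pics/w6c.png')
E
```

```text
clock: 12.4
eef_pos: [0.5957, 0.003, 0.0997]
tool_rot: [-89.5, -0.0, -88.4]
ft_force: [1.0, -0.7, -0.6]
gripper_width: 0.409
```

View pics/w6c.png

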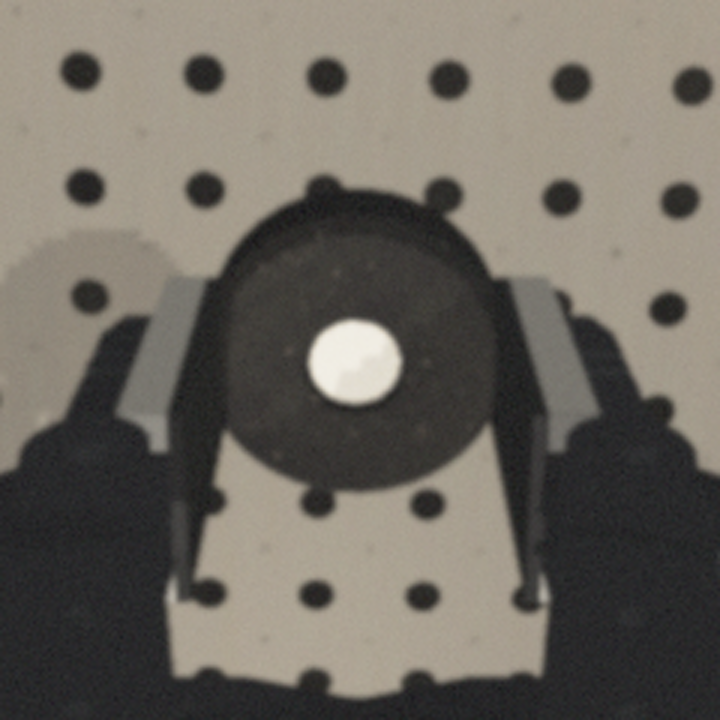

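```bash
python3 -m pendant '[[[-1,3,45,0,0],[-1,6,90,0,0],[-1,9,135,0,0],[-1,12,180,0,0],[-1,16,225,0,0],[-1,18,246,0,0],[-1,18,246,-20,0],[-1,18,246,-35,0],[-1,18,246,-35,0],[-1,18,246,-35,0]]]'
python3 - <<'E'
from h import *
c=cams.calibration('wrist');np.save('pics/c7.npy',c,allow_pickle=True)
print(robot.sense()['eef_pos'])
cv2.imwrite('pics/w7.png',cams.snapshot('wrist'))
E
```

```text
clock: 13.45
eef_pos: [0.61, 0.2485, 0.0576]
tool_rot: [-90.1, -0.0, -88.4]
ft_force: [0.1, -0.5, -1.6]
gripper_width: 0.407
[0.60996446 0.24845839 0.05764676]
```

View pics/w7.png

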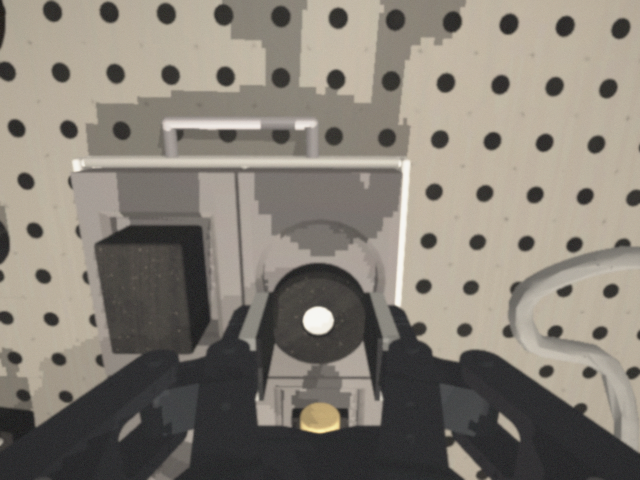

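Run:
```python
from h import *
np.set_printoptions(precision=1,suppress=True)
c=np.load('pics/c7.npy',allow_pickle=True).item()
print(back(c,320,220,.024)*1000,back(c,257,270,.024)*1000,back(c,384,270,.024)*1000, back(c,318,320,.0564)*1000)
```

```text
[609.4 279.5  24. ] [581.5 255.4  24. ] [639.1 257.   24. ] [609.5 248.2  56.4]
```

Sensor is over the pocket centre (610, 249.5). Lower (−29 from commanded 58).

```bash
python3 -m pendant '[[[-1,0,1,-12,0],[-1,0,1,-23,0],[-1,0,1,-27,0],[-1,0,1,-28,0],[-1,0,1,-29,0],[-1,0,1,-29,0],[-1,0,1,-29,0]]]'
```

```text
clock: 14.2
eef_pos: [0.6101, 0.2497, 0.0312]
tool_rot: [-90.0, -0.0, -88.4]
ft_force: [-5.3, -2.9, 13.6]
gripper_width: 0.411
```

```bash
python3 -m pendant '[[[0,0,0,0,0],[0.3,0,0,0,0],[0.3,0,0,0,0],[0.3,0,0,25,0],[0.3,0,0,70,0],[0.2,-20,-40,105,6],[0.2,-40,-85,110,12],[0.2,-60,-130,115,18],[0.2,-80,-175,115,24],[0.2,-105,-215,115,30],[0.2,-130,-255,115,35],[0.2,-155,-295,115,35]]]'; python3 -m pendant '[[[0.2,-28,-25,0,0],[0.2,-28,-25,0,0],[0.2,-28,-25,0,0]]]';python3 - <<'E'
from h import *
c=cams.calibration('wrist');np.save('pics/c8.npy',c,allow_pickle=True)
print(robot.sense()['eef_pos'])
cv2.imwrite('pics/w8.png',cams.snapshot('wrist'))
cv2.imwrite('pics/t8.png',cams.snapshot('top'))
i=cv2.imread('pics/t8.png'); crop(i,190,180,350,300,5,'pics/t8c.png')
E
```

```text
clock: 15.4
eef_pos: [0.4542, -0.0463, 0.144]
tool_rot: [-90.0, -0.0, -53.3]
ft_force: [1.2, 0.3, 0.8]
gripper_width: 0.597
clock: 15.7
eef_pos: [0.4273, -0.0704, 0.1444]
tool_rot: [-90.0, -0.0, -53.5]
ft_force: [0.5, 0.4, 1.1]
gripper_width: 0.598
[ 0.42734692 -0.07038136  0.14439888]
```

View pics/w8.png

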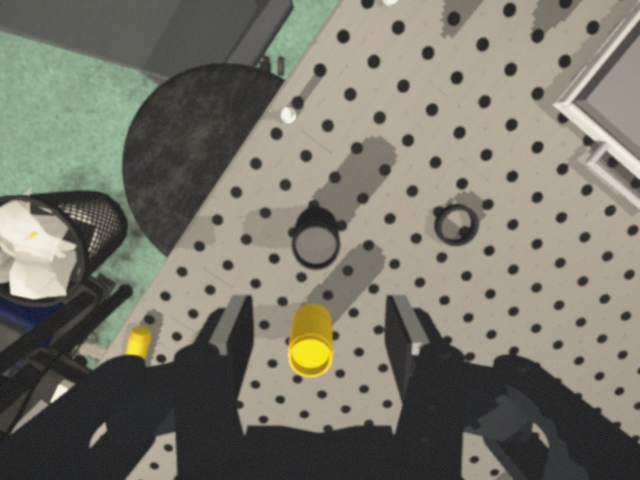

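View pics/t8c.png

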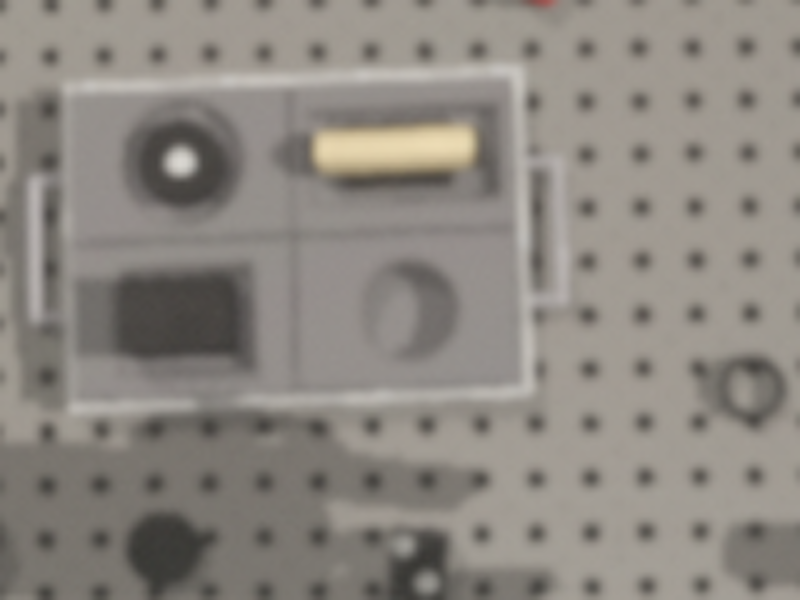

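Run:
```python
from h import *
np.set_printoptions(precision=1,suppress=True)
c=np.load('pics/c8.npy',allow_pickle=True).item()
print(back(c,316,244.5,.052)*1000)
```

```text
[424.6 -70.1  52. ]
```

```bash
python3 -m pendant '[[[0.2,-1,-1,-40,0],[0.2,-1,-1,-80,0],[0.2,-1,-1,-108,0],[0.2,-1,-1,-116,0],[0.2,-1,-1,-116,0],[-1,-1,-1,-116,0],[-1,-1,-1,-116,0],[-1,-1,-1,-116,0],[-1,-1,-1,-116,0],[-1,-1,-1,-116,0],[-1,-1,-1,-116,0],[-1,-1,-1,-116,0]]]'
```

```text
clock: 17.0
eef_pos: [0.4281, -0.071, 0.03]
tool_rot: [-89.8, -0.1, -53.4]
ft_force: [1.5, 0.5, 6.8]
gripper_width: 0.334
```

```bash
python3 -m pendant '[[[-1,0,0,30,0],[-1,0,0,70,0],[-1,20,40,85,0],[-1,42,80,85,0],[-1,64,120,85,0],[-1,85,160,85,0],[-1,105,198,85,0],[-1,115,217,85,0],[-1,115,217,65,0],[-1,115,217,50,0],[-1,115,217,50,0],[-1,115,217,50,0]]]';python3 - <<'E'
from h import *
c=cams.calibration('wrist');np.save('pics/c9.npy',c,allow_pickle=True)
print(robot.sense()['eef_pos'])
cv2.imwrite('pics/w9.png',cams.snapshot('wrist'))
E
```

```text
clock: 18.2
eef_pos: [0.5414, 0.146, 0.0786]
tool_rot: [-90.0, 0.0, -53.4]
ft_force: [-0.3, 0.3, -1.0]
gripper_width: 0.335
[0.54137924 0.14604926 0.07862982]
```

View pics/w9.png

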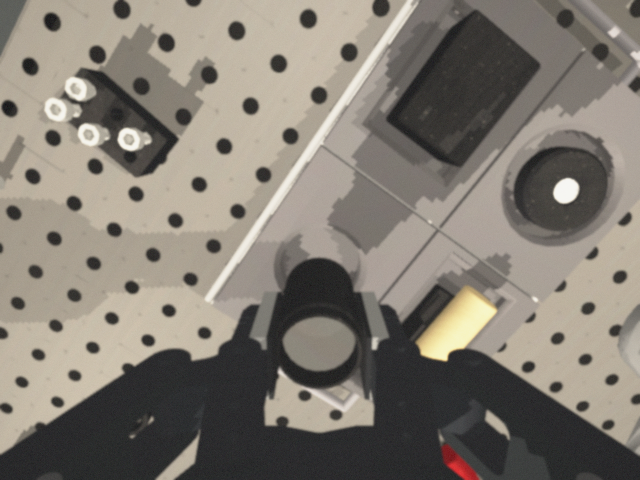

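Run:
```python
from h import *
np.set_printoptions(precision=1,suppress=True)
c=np.load('pics/c9.npy',allow_pickle=True).item()
print('cross',back(c,437,229,.024)*1000)
# predicted mouth circle projection & tube bottom/top for center guess
def circ(x,y,z,r): return np.array([proj(c,(x+r*np.cos(a),y+r*np.sin(a),z)) for a in np.linspace(0,6.28,80)])
i=cv2.imread('pics/w9.png')
i=cv2.resize(i[200:420,220:420],None,fx=3,fy=3,interpolation=cv2.INTER_CUBIC)
for X,col in (((.5407,.1460,.024,.024),(0,0,255)),((.541,.146,.0495,.016),(0,255,0)),((.541,.146,.1015,.016),(255,255,0))):
    p=((circ(*X)-[220,200]+.5)*3-.5).astype(int); cv2.polylines(i,[p],True,col,1)
cv2.imwrite('pics/w9c.png',i)
```

```text
cross [575.2 198.   24. ]
```

View pics/w9c.png

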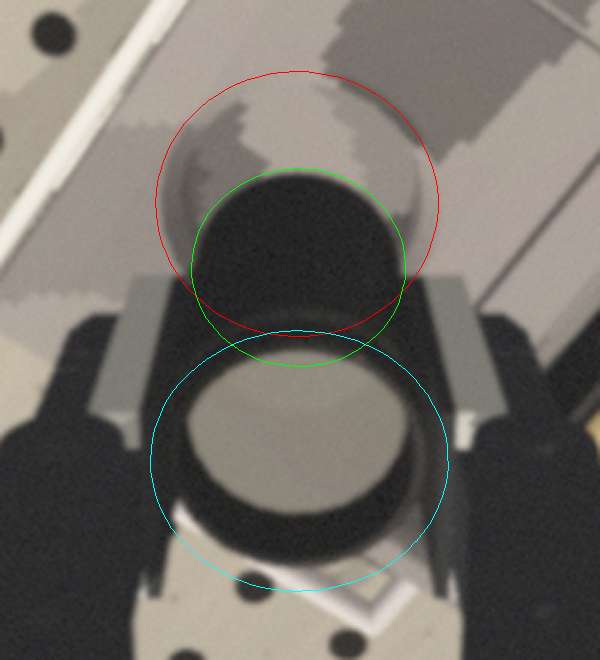

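```bash
python3 -m pendant '[[[-1,0,0,-12,0],[-1,0,0,-24,0],[-1,0,0,-33,0],[-1,0,0,-39,0],[-1,0,0,-41,0],[-1,0,0,-42,0],[-1,0,0,-42,0],[-1,0,0,-42,0]]]'
```

```text
clock: 19.05
eef_pos: [0.5408, 0.1459, 0.038]
tool_rot: [-90.0, -0.0, -53.4]
ft_force: [-8.3, -2.0, 15.5]
gripper_width: 0.332
```

Contact at the expected depth. Release, lift and retreat.

```bash
python3 -m pendant '[[[-0.1,0,0,0,0],[0.1,0,0,0,0],[0.1,0,0,0,0],[0.1,0,0,25,0],[0.1,0,0,65,0],[0.1,0,0,110,0],[0.1,-30,-30,120,0],[0.1,-70,-60,120,0],[0.1,-110,-80,120,0],[0.1,-140,-90,120,0],[0.1,-140,-90,120,0],[0.1,-140,-90,120,0]]]';python3 - <<'E'
from h import *
a=cams.snapshot('top');b=cams.snapshot('side')
crop(a,150,180,310,300,5,'pics/tf.png');crop(b,190,260,450,400,3,'pics/sf.png')
E
```

```text
clock: 20.25
eef_pos: [0.4017, 0.0561, 0.1566]
tool_rot: [-89.9, -0.0, -53.4]
ft_force: [-0.4, 1.0, 0.5]
gripper_width: 0.554
```

View pics/tf.png

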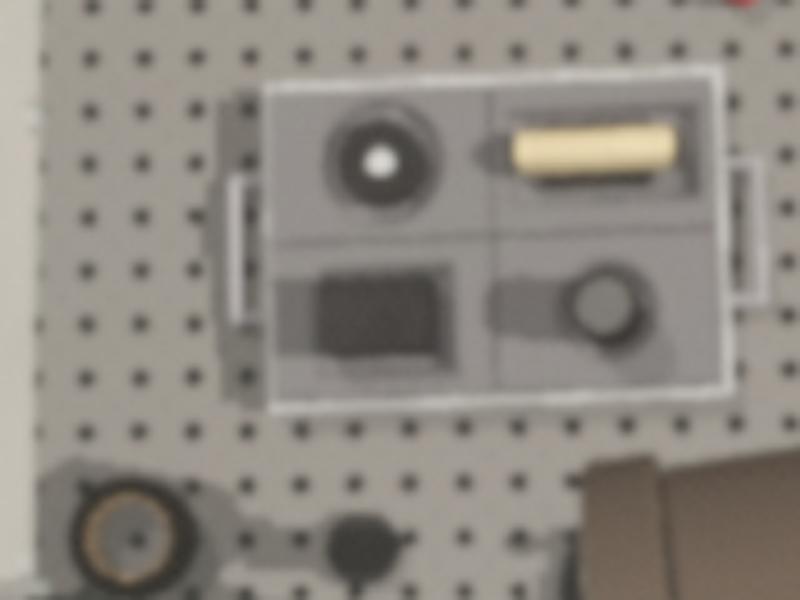

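View pics/sf.png

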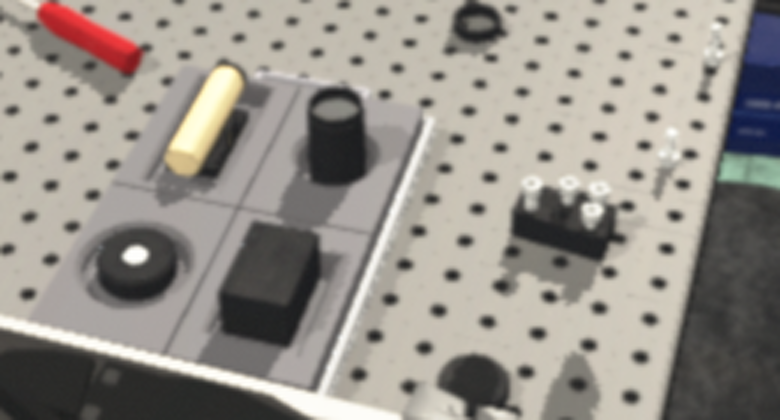

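Run:
```python
from h import *
np.set_printoptions(precision=1,suppress=True)
c=cams.calibration('top');s=cams.calibration('side')
T=lambda x,y,z:back(c,150+(x+.5)/5-.5,180+(y+.5)/5-.5,z)[:2]*1000
S=lambda x,y,z:back(s,190+(x+.5)/3-.5,260+(y+.5)/3-.5,z)[:2]*1000
print('laser',T(514,152,.034),T(676,147,.034),'side',S(229,76,.034),S(184,160,.034))
print('sensor',T(380,161,.030),S(135,256,.030))
print('tube',T(603,307,.060),S(337,104,.060))
print('block',T(377,314,.046),S(270,258,.046))
print('cap',T(362,548,.010))
```

```text
laser [613.  187.2] [614.3 113.8] side [616.9 112.5] [613.7 183.4]
sensor [610.4 248.6] [611.4 250.7]
tube [539.2 145.2] [541.3 146.7]
block [538.9 247.1] [541.2 247.1]
cap [435.7 259.3]
```

Run:
```python
from h import *
print(job.finish_job()); print(robot.sense()['clock'])
```

```text
the job is handed in; nothing more can be done
None
the job is handed in; nothing more can be done
```

I packed the beam block, laser, sensor head and lens tube into their own pockets and handed the job in at about 20 s. `job.finish_job()` gives no verdict, so the result rests on my last checks.

- **Position:** in the final top and side pictures, each part's centre is within about 4 mm of its pocket centre. The laser is the furthest off, at 1–3 mm.
- **Seating:** the top and side views agree to 2–3 mm when I assume the seated heights. The wrist force rose by 10–16 N at the expected floor depth as each part was set down. I didn't measure tilt, but all four parts look upright.
- **Look-alikes:** the cap reads at the same place as at the start. The screw block looks unmoved in the side view, but the arm hid it in the last top picture.
- **Robot:** the gripper was open and clear of everything when I handed in.

One reading disagreed. The gripper read about 35 mm across the 40 mm sensor. A wrist picture showed it held level and centred, so I carried on.

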